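# Shoot the barrel bolt of the rod box

## Robot

A 6-joint arm with a two-finger parallel gripper is mounted at the origin on a cart in front of the work surface, level with it; the furniture and walls round the work are solid. World frame = base frame: x ahead of the robot, y to its left, z up, the work surface at z = 0. Lengths are in m, angles in rad, forces in N, time in s.
With the tool pointing down it reaches from about 0.325 to 0.85 m from the base axis. Payload 15.5 kg.
Tool frame: the origin (TCP) lies between the finger pads, 19 mm behind the fingertips; this is the grasp point; z points along the fingers, y is the line along which they close (so a half turn about z gives the same grasp; the last joint's range is limited). The gripper opens to 91 mm and grips with 3 to 60 N. Pads are 32 mm wide; open, the fingers measure 118 mm over their backs; the gripper's body (76 mm by 178 mm) begins 60 mm behind the grasp point.
Start: joints at [-0.096, 0.494, 1.345, -0, 1.302, -0.096], TCP at [0.625, 0, 0.233] pointing down, gripper open.
Joint ranges: [-2.91, 2.91], [-0.82, 2.16], [0.22, 2.67], [-1.22, 4.37], [0.12, 2.79], [-3.08, 3.08]. Speed limits (rad/s): [1.89, 1.89, 2.57, 3.01, 3.01, 3.01].

## Interface

Orientations are given as a 3x3 rotation matrix whose columns are the frame's x, y, z axes.
In Python, from bench import robot gives the robot as it stands.
- The arm moves only by the tool move_arm, never from a script. Its argument "targets" is a list of rows, each a list of 3 entries, a list of its own where there are three numbers: the shift along the tool's x, y, z as a fraction of full scale, then the turn, a rotation vector about the tool's x, y, z as a fraction of full scale, then the closure, from -1 (fully open) to 1 (shut), so that 0 is half open. In form: [[[tx, ty, tz], [ax, ay, az], hand], ...]. A call has 1 to 8 rows; each row is the pose to reach, as a shift and turn from the pose commanded when the call began, along the tool's axes at that moment; what a row does not reach only later rows make up. Full scale, the value 1, is 15 cm for a shift and 45 degrees for a turn. A row lasts 1/12 s, in which the tool goes at most 41.7 mm and 7.16 degrees, less where a joint would pass 70% of its speed; a pose out of reach is approached as far as the arm can. A call with a number of a shift or a turn outside -1 to 1 is refused whole. A call with a gripper value outside its range is refused whole. The fingers move at their own pace and stop on an object; the grip force is fixed at half the most. Time passes only in rows, so rows that repeat a pose let the fingers close. It gives the time, the measured TCP pose, the force, the opening and the grip force at its end, in the units of the state.
- robot.observe(): the state, without advancing time (a new reading comes with each control period).
- robot.read_camera(name): name is "scene" or "side" or "wrist"; returns a dict with "pixels" (400x640x3 uint8, red, green, blue), "fx", "fy", "cx", "cy" (pixels), "D" ([k1, k2, p1, p2, k3] as OpenCV has them; the pictures are not rectified), "pose" (4x4, takes a point from camera to world coordinates); the wrist camera has in their place "hand_eye" (4x4, takes a point from camera to tool coordinates, whose origin is the TCP and whose axes are the flange's). Camera axes: x right, y down, z forward; pixel columns grow to the right and rows downward; lengths in m; the calibration is good to about 2 mm. A picture is of the moment at which its call begins: read the wrist's pose just before it. There is no depth.
- robot.job_done(): hands the job in; it is judged then, once.
Trained networks look in a picture, given as the dict that the camera call returned (one of the last four; its "shot" number tells which), for a name from the list of things; names that differ only in an ending like _2 or _b are one class to them, and where a whole thing is asked for, a point or a joint stands for the part that bears it (a point fixed in the world has none). Each returns a list of dicts, best first, with "score" (0 to 1); they miss things now and then, are a little off and sometimes report something else, mostly with a low value. They report only what shows in the picture. A call takes as long as a camera call.
- robot.trace(picture, thing): "region" (400x640 bool, what is visible of it) and "bbox" ([left, top, width, height] in pixels, round what is visible of it).
- robot.place_of(picture, thing): "uv" ([column, row] in pixels: a listed point, or the origin of a listed thing).
The state is a dict: "time_s": time; "qpos": joint angles; "dq": joint speeds; "effort": joint torques, N m; "ee_pos": TCP position; "eef_rot": TCP orientation; "ft_force": force on the tool from outside, world axes, zero at the start; "moment": the same for the moment, N m; "width": opening from 0.0 (shut) to 1.0 (fully open); "finger_force": force on a finger pad.
Only numpy, scipy, OpenCV 4.12 (cv2) and the standard library are available. Lean on these libraries where they do the work, as an engineer would, in place of code of your own. Each camera call takes 0.05 s, during which the arm holds its last target. There are 200 camera calls.

## Task

The grey rod box on the bench is shut but not bolted. Lift the bolt's handle out of its notch, slide the bolt to the left into the keeper on the lid until the handle just meets the stop, and lower the handle fully down into the second notch, then let go. Do it by feel and gently, never forcing the handle hard against the notched rail or the stop (20 N at most), and leave the pipe piece and the nozzle on the box and the tin beside it where they stand.

Things in the scene. Friction and masses are not known exactly. Their poses are not given: they have to be found in the camera images.
- rod_box: Grey flat steel box fixed to the bench, 160 (x) x 300 (y) x 70 mm high; origin at the centre of its underside; -x is the long front side towards the robot, +y the left end. A steel barrel bolt lies on top along y: rod axis at x -50, z 95 mm. Straps over the rod (y -117 to -63 mm; keeper 70 to 84 mm), rail and end wall reach at most 53 mm above the top and belong to the box.
- first_notch (a point): Middle of the first notch, in the box frame x -70, y -40, z 95 mm. It is 11 mm wide, cut in a steel rail 4 mm thick that runs along y, 20 mm in front of the rod; the rail's upper edge is 6 mm above the rod axis. The handle's 8 mm square stem lies level in it. The second notch, equal, is 40 to 72 mm farther to +y on an adjustable stop plate, set anew each time and not measured.
- keeper (a point): Middle of the keeper, the strap on the lid that the rod end must enter: box frame x -50, y 77, z 95 mm. On the way an end wall rises straight from the far side of the second notch, to 28 mm above the rod axis, from 22 mm in front of it to 6 mm behind: a raised handle slid to +y meets it with its stem (felt over the friction) and is then 1.5 mm past the middle of the second notch.
- bolt: The sliding steel rod, 13 mm thick, 202 mm long, with its handle; origin on the rod's axis where the handle's stem leaves it. Axes as the box's. It slides only along the box's y, from y = -40 mm in the box frame (first notch) towards +y, against about 3 N of friction, and stays where it is left.
- handle (a joint): Angle of the handle about the rod axis, rad: 0 = level, down in a notch, pointing to the box's -x over the front edge; grows as it is lifted; 1.57 = straight up; ends at 0 and 1.75. Above 0.6 the stem clears the rail; lowered where there is no notch it stops on the rail at about 0.5. Stays where it is left (1 N at the knob to move it).
- knob (a point): Centre of the steel ball knob, 20 mm in diameter, at the end of the handle, 60 mm from the rod axis. When level it is 30 mm out in front of the box and 95 mm above the bench. Pinched from above, fingers on its +y and -y sides (closing along the rod), it turns between the pads as the handle swings; hold it with the TCP near its centre's height, tips no lower than 20 mm under it.
- pipe_offcut: Bystander: piece of steel pipe, 42 mm in diameter, 60 mm tall, standing on the rear of the box top; origin at the centre of its underside.
- gas_nozzle: Bystander: copper nozzle, 25 mm in diameter, 62 mm tall, standing on the rear of the box top to the right; origin at the centre of its underside.
- gel_tin: Bystander: round tin with a cap, 66 mm in diameter, 96 mm tall, standing on the bench to the left of the box; origin at the centre of its underside.

How it is judged:
On the way, in this order (a step that is already met when the one before it is completed fails the run):
1. the handle is lifted clear of the first notch before the bolt is slid (value of joint handle above 0.5 rad and y of bolt in the frame of rod_box below -0.03 m), for 0.1 s.
2. the bolt is slid more than 36 mm with the handle still up (value of joint handle above 0.4 rad and y of bolt in the frame of rod_box above -0.004 m), for 0.1 s.
At the end, for the whole second after the job is handed in: the bolt is at rest more than 36 mm from its first place, and the handle lies down in the second notch (handle angle under 0.15 rad) (y of bolt in the frame of rod_box above -0.004 m and value of joint handle below 0.15 rad and linear speed of bolt below 0.01 m/s); the robot touches nothing.
It fails at once if the handle is forced against the rail, its notches or the end wall with more than 20 N (contact force between bolt and rod_box above 20 N).
It fails at once if the pipe piece, the nozzle or the tin is moved more than 15 mm (distance of any of pipe_offcut, gas_nozzle, gel_tin from where it was at the start of the episode above 0.015 m).
It also fails if it takes over 67 s, if anything falls off the work surface, if the arm or the gripper's body presses on something with over 40 N, if the wrist force passes 120 N, or if a joint passes its speed limit or range.

## Working session

There is one attempt and no reset: what is moved stays moved. The work goes in short steps, Python scripts to look and compute and a tool call to move; the robot and the scene stay as the last step left them, time stands still between calls to the robot, and variables do not carry over. Pictures are saved under pics/ and viewed, at most 10 in all, crops included, and the job is handed in when it is done.

Besides the shell and the picture viewer there is one more tool, called after "Request:" in YAML: its name, and indented under it one key for each argument. move_arm: Moves the arm, as the interface text tells. Its arguments: {"type":"object","properties":{"targets":{"type":"array","items":{"type":"array"}}},"required":["targets"]}

```bash
mkdir -p pics; cat > h.py <<'E'
import numpy as np, cv2
from bench import robot
def ray(p,uv,T=None):
    K=np.array([[p['fx'],0,p['cx']],[0,p['fy'],p['cy']],[0,0,1.]])
    n=cv2.undistortPoints(np.array([[uv]],float),K,np.array(p['D'],float))[0,0]
    T=np.array(p['pose']) if T is None else T
    d=T[:3,:3]@np.array([n[0],n[1],1]); return T[:3,3],d/np.linalg.norm(d)
def wristT(p,s):
    T=np.eye(4);T[:3,:3]=np.array(s['eef_rot']);T[:3,3]=s['ee_pos'];return T@np.array(p['hand_eye'])
def atz(o,d,z): return o+d*(z-o[2])/d[2]
def tri(rs):
    A=sum(np.eye(3)-np.outer(d,d) for o,d in rs);b=sum((np.eye(3)-np.outer(d,d))@o for o,d in rs)
    return np.linalg.solve(A,b)
E
python3 - <<'E'
from h import *
np.set_printoptions(precision=4,suppress=True)
s=robot.observe();print({k:s[k] for k in('time_s','ee_pos','eef_rot','ft_force','width')})
P={}
for c in('scene','side','wrist'):
    p=robot.read_camera(c);T=wristT(p,s) if c=='wrist' else np.array(p['pose'])
    cv2.imwrite(f'pics/{c}0.png',p['pixels'][:,:,::-1])
    for t in('rod_box','first_notch','keeper','bolt','knob','gel_tin'):
        r=robot.place_of(p,t)
        if r: P.setdefault(t,[]).append((c,r[0]['score'],ray(p,r[0]['uv'],T))); print(c,t,r[0]['uv'],round(r[0]['score'],2))
Z=dict(rod_box=0,first_notch=.095,keeper=.095,bolt=.095,knob=.095,gel_tin=0)
for t,l in P.items():
    print(t,[(c,atz(*r,Z[t])) for c,_,r in l], tri([r for *_,r in l]) if len(l)>1 else '')
E
```

```text
{'time_s': 0.0, 'ee_pos': array([0.6247, 0.    , 0.2321]), 'eef_rot': array([[ 0.    ,  1.    , -0.0012],
       [ 1.    , -0.    ,  0.0001],
       [ 0.0001, -0.0012, -1.    ]]), 'ft_force': array([-0.4219,  0.7647, -0.7572]), 'width': 0.9986451545753763}
scene rod_box [312.9, 248.6] 0.83
scene first_notch [299.7, 234.7] 0.7
scene keeper [279.4, 211.6] 0.96
scene bolt [305.6, 226.1] 0.74
scene knob [284.7, 237.0] 0.61
scene gel_tin [255.9, 204.2] 0.68
side rod_box [319.3, 249.4] 0.6
side first_notch [291.2, 228.8] 0.62
side keeper [306.2, 200.5] 0.69
side bolt [297.0, 229.4] 0.75
side knob [268.4, 229.4] 0.5
side gel_tin [344.8, 181.9] 0.76
wrist rod_box [284.7, 175.5] 0.97
wrist first_notch [203.3, 224.5] 0.63
wrist keeper [228.4, 113.5] 0.92
wrist bolt [224.0, 230.1] 0.7
wrist knob [168.9, 225.7] 0.73
wrist gel_tin [322.5, 262.6] 0.27
rod_box [('scene', array([0.583 , 0.0046, 0.    ])), ('side', array([0.5711, 0.0108, 0.    ])), ('wrist', array([ 0.574 , -0.0019,  0.    ]))] [ 0.5736 -0.0013  0.0074]
first_notch [('scene', array([ 0.4874, -0.0498,  0.095 ])), ('side', array([ 0.5097, -0.0358,  0.095 ])), ('wrist', array([ 0.4989, -0.034 ,  0.095 ]))] [ 0.5025 -0.0343  0.0899]
keeper [('scene', array([0.5354, 0.074 , 0.095 ])), ('side', array([0.5406, 0.0796, 0.095 ])), ('wrist', array([0.5359, 0.0785, 0.095 ]))] [0.5382 0.0782 0.0946]
bolt [('scene', array([ 0.5266, -0.0282,  0.095 ])), ('side', array([ 0.5223, -0.0381,  0.095 ])), ('wrist', array([ 0.5201, -0.0403,  0.095 ]))] [ 0.5212 -0.0378  0.0981]
knob [('scene', array([ 0.456 , -0.0344,  0.095 ])), ('side', array([ 0.461 , -0.0373,  0.095 ])), ('wrist', array([ 0.4622, -0.0354,  0.095 ]))] [ 0.4599 -0.0343  0.0932]
gel_tin [('scene', array([0.6513, 0.3173, 0.    ])), ('side', array([0.6565, 0.3425, 0.    ])), ('wrist', array([ 0.6243, -0.1316,  0.    ]))] [0.5759 0.0327 0.1658]
```

View pics/wrist0.png

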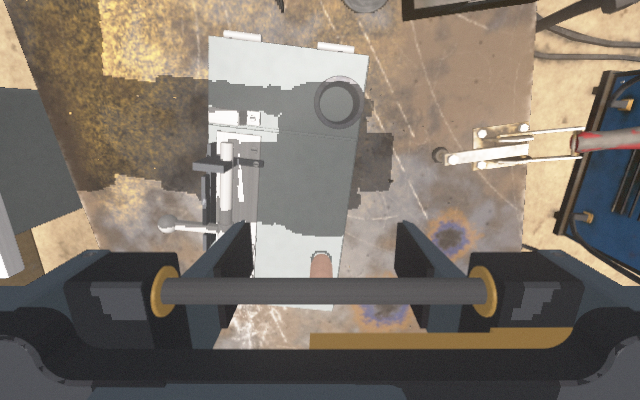

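```bash
python3 - <<'E'
from h import *
s=robot.observe()
for c in ('scene','wrist'):
    p=robot.read_camera(c);T=wristT(p,s) if c=='wrist' else np.array(p['pose'])
    r=robot.trace(p,'rod_box')[0]; m=r['region'].astype(np.uint8)
    c_=max(cv2.findContours(m,0,2)[0],key=cv2.contourArea)
    q=cv2.approxPolyDP(c_,6,True)[:,0]
    print(c,r['score'],[(tuple(map(int,a)),atz(*ray(p,a,T),.07).round(3)[:2]) for a in q])
E
```

```text
scene 0.79 [((254, 215), array([0.51 , 0.145])), ((256, 239), array([0.433, 0.04 ])), ((327, 287), array([ 0.407, -0.212])), ((378, 262), array([ 0.553, -0.223])), ((378, 240), array([ 0.631, -0.161])), ((350, 234), array([ 0.607, -0.095])), ((345, 222), array([ 0.646, -0.044])), ((319, 209), array([0.654, 0.054])), ((300, 211), array([0.611, 0.08 ])), ((296, 200), array([0.651, 0.139]))]
wrist 0.92 [((209, 36), array([0.516, 0.15 ])), ((207, 151), array([0.502, 0.04 ])), ((192, 166), array([0.484, 0.024])), ((206, 172), array([0.498, 0.017])), ((204, 224), array([ 0.489, -0.044])), ((218, 221), array([ 0.506, -0.04 ])), ((219, 176), array([0.512, 0.013])), ((230, 170), array([0.525, 0.019])), ((232, 221), array([ 0.522, -0.04 ])), ((251, 226), array([ 0.543, -0.046])), ((253, 276), array([ 0.541, -0.111])), ((307, 277), array([ 0.606, -0.113])), ((313, 257), array([ 0.614, -0.086])), ((323, 253), array([ 0.626, -0.08 ])), ((336, 277), array([ 0.641, -0.113])), ((360, 120), array([0.664, 0.072])), ((344, 129), array([0.648, 0.063])), ((326, 126), array([0.629, 0.066])), ((313, 96), array([0.616, 0.095])), ((335, 75), array([0.638, 0.115])), ((364, 91), array([0.667, 0.1  ])), ((368, 56), array([0.669, 0.132])), ((348, 45), array([0.65 , 0.142])), ((286, 46), array([0.59 , 0.141])), ((240, 31), array([0.546, 0.154]))]
```

Request:
move_arm:
  targets:
    - [[-0.23,-1,0],[0,0,-1],0]
    - [[-0.23,-1,0],[0,0,-1],0]
    - [[-0.23,-1,0],[0,0,-1],0]
    - [[-0.23,-1,0],[0,0,-1],0]
    - [[-0.23,-1,0],[0,0,-1],0]
    - [[-0.23,-1,0],[0,0,-1],0]
    - [[-0.23,-1,0],[0,0,-1],0]

```text
time_s: 1.83
ee_pos: [0.4747, -0.0347, 0.2331]
eef_rot: [[-0.712, 0.702, 0.001], [0.702, 0.712, -0.0], [-0.001, 0.0, -1.0]]
ft_force: [-0.1, 0.0, -0.1]
width: 0.522
finger_force: 0.0
```

Request:
move_arm:
  targets:
    - [[0,0,0.4],[0,0,-0.84],0]
    - [[0,0,0.4],[0,0,-0.84],0]
    - [[0,0,0.4],[0,0,-0.84],0]
    - [[0,0,0.4],[0,0,-0.84],0]
    - [[0,0,0.4],[0,0,-0.84],0]
    - [[0,0,0.4],[0,0,-0.84],0]
    - [[0,0,0.4],[0,0,-0.84],0]

```text
time_s: 2.42
ee_pos: [0.4751, -0.0345, 0.1728]
eef_rot: [[-0.992, 0.123, 0.0], [0.123, 0.992, -0.0], [-0.0, -0.0, -1.0]]
ft_force: [0.6, 0.1, 0.2]
width: 0.499
finger_force: 0.0
```

```bash
cat > look.py <<'E'
from h import *
import sys
np.set_printoptions(precision=4,suppress=True)
s=robot.observe();R=np.array(s['eef_rot']);print(s['time_s'],s['ee_pos'],R[:,1],s['ft_force'],s['width'])
P={}
p=robot.read_camera('wrist');T=wristT(p,s)
cv2.imwrite(f'pics/{sys.argv[1]}.png',p['pixels'][:,:,::-1])
for t in('first_notch','keeper','bolt','knob'):
    r=robot.place_of(p,t)
    if r: w=atz(*ray(p,r[0]['uv'],T),.095);print(t,r[0]['uv'],round(r[0]['score'],2),w, 'tool',R.T@(w-s['ee_pos']))
for r in robot.trace(p,'knob')[:1]: print(r['bbox'],r['score'])
E
python3 look.py w1
```

```text
2.4167 [ 0.4751 -0.0345  0.1728] [ 0.1234  0.9924 -0.    ] [0.6187 0.1336 0.178 ] 0.49949433643152014
first_notch [323.6, 240.3] 0.74 [ 0.4997 -0.0381  0.095 ] tool [-0.0248 -0.0006  0.0778]
keeper [458.3, 259.7] 0.73 [0.5326 0.0762 0.095 ] tool [-0.0434  0.1169  0.0778]
bolt [322.9, 264.8] 0.84 [ 0.5229 -0.0416  0.095 ] tool [-0.0483 -0.0012  0.0778]
knob [325.9, 200.7] 0.65 [ 0.4648 -0.0319  0.095 ] tool [0.0105 0.0013 0.0778]
[313.3, 186.2, 20.5, 87.8] 0.9
```

View pics/w1.png

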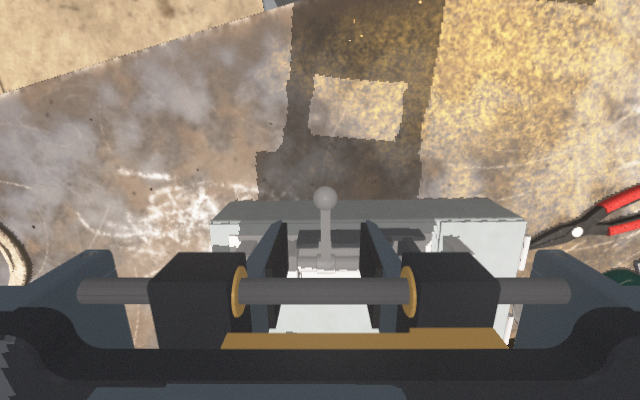

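Request:
move_arm:
  targets:
    - [[0.07,0.006,0.25],[0,0,0],0]
    - [[0.07,0.006,0.35],[0,0,0],0]
    - [[0.07,0.006,0.45],[0,0,0],0]
    - [[0.07,0.006,0.48],[0,0,0],0]
    - [[0.07,0.006,0.48],[0,0,0],0.3]
    - [[0.07,0.006,0.48],[0,0,0],0.3]
    - [[0.07,0.006,0.48],[0,0,0],0.3]

```text
time_s: 3.3
ee_pos: [0.4653, -0.0324, 0.1015]
eef_rot: [[-0.992, 0.125, 0.001], [0.125, 0.992, -0.0], [-0.001, -0.0, -1.0]]
ft_force: [-0.1, -0.4, 0.7]
width: 0.358
finger_force: 0.0
```

```bash
python3 look.py w2
```

```text
3.3 [ 0.4653 -0.0324  0.1015] [ 0.1254  0.9921 -0.0001] [-0.1433 -0.3712  0.7428] 0.35785171083493533
first_notch [321.9, 303.5] 0.7 [ 0.5001 -0.0385  0.095 ] tool [-0.0354 -0.0017  0.0066]
keeper [504.5, 325.3] 0.64 [0.5318 0.0773 0.095 ] tool [-0.0523  0.1171  0.0066]
knob [326.8, 247.7] 0.65 [ 0.462  -0.0307  0.095 ] tool [0.0035 0.0012 0.0065]
[306.9, 234.8, 33.0, 99.4] 0.84
```

View pics/w2.png

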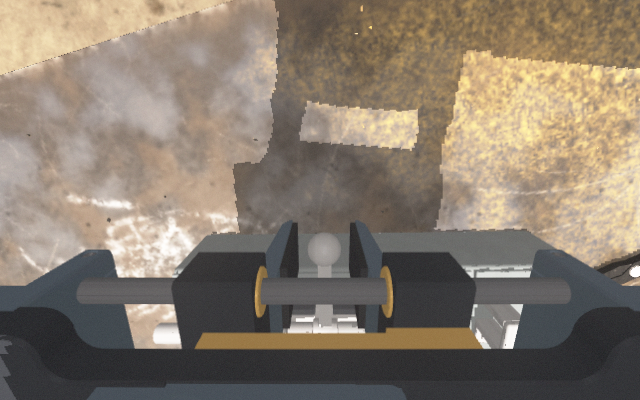

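Request:
move_arm:
  targets:
    - [[0.013,0,0],[0,0,0],0.48]
    - [[0.013,0,0],[0,0,0],0.5]
    - [[0.013,0,0],[0,0,0],0.52]
    - [[0.013,0,0],[0,0,0],0.53]
    - [[0.013,0,0],[0,0,0],0.53]

```text
time_s: 4.02
ee_pos: [0.4628, -0.032, 0.1007]
eef_rot: [[-0.992, 0.125, -0.0], [0.125, 0.992, 0.0], [0.0, 0.0, -1.0]]
ft_force: [0.3, 0.1, -0.1]
width: 0.236
finger_force: 0.0
```

Request:
move_arm:
  targets:
    - [[0,0,0],[0,0,0],0.55]
    - [[0,0,0],[0,0,0],0.55]

```text
time_s: 4.18
ee_pos: [0.4628, -0.032, 0.1007]
eef_rot: [[-0.992, 0.125, -0.0], [0.125, 0.992, -0.0], [0.0, -0.0, -1.0]]
ft_force: [-0.1, 0.4, 0.4]
width: 0.225
finger_force: 0.0
```

Request:
move_arm:
  targets:
    - [[0,0,0],[0,0,0],0.57]
    - [[0,0,0],[0,0,0],0.57]

```text
time_s: 4.35
ee_pos: [0.4627, -0.032, 0.1007]
eef_rot: [[-0.992, 0.125, -0.0], [0.125, 0.992, 0.0], [0.0, 0.0, -1.0]]
ft_force: [0.7, 2.2, -0.7]
width: 0.214
finger_force: 1.2
```

Request:
move_arm:
  targets:
    - [[0,0,0],[0,0,0],0.6]
    - [[0,0,0],[0,0,0],0.65]

```text
time_s: 4.52
ee_pos: [0.4628, -0.0319, 0.1007]
eef_rot: [[-0.992, 0.125, 0.0], [0.125, 0.992, 0.0], [-0.0, 0.0, -1.0]]
ft_force: [0.7, 2.4, -0.2]
width: 0.197
finger_force: 30.0
```

Request:
move_arm:
  targets:
    - [[0,0,0],[0,0,0],1]
    - [[0,0,0],[0,0,0],1]

```text
time_s: 4.68
ee_pos: [0.4628, -0.032, 0.1007]
eef_rot: [[-0.992, 0.125, -0.0], [0.125, 0.992, 0.0], [0.0, 0.0, -1.0]]
ft_force: [1.0, 3.1, -0.4]
width: 0.199
finger_force: 30.0
```

Request:
move_arm:
  targets:
    - [[0,0,-0.016],[0,0,0],1]
    - [[-0.001,0,-0.032],[0,0,0],1]
    - [[-0.003,0,-0.048],[0,0,0],1]
    - [[-0.005,0,-0.064],[0,0,0],1]
    - [[-0.008,0,-0.08],[0,0,0],1]
    - [[-0.012,0,-0.099],[0,0,0],1]
    - [[-0.018,0,-0.118],[0,0,0],1]
    - [[-0.018,0,-0.118],[0,0,0],1]

```text
time_s: 5.35
ee_pos: [0.4655, -0.0324, 0.1189]
eef_rot: [[-0.992, 0.125, -0.0], [0.125, 0.992, -0.0], [0.0, -0.0, -1.0]]
ft_force: [-0.3, 2.6, -2.6]
width: 0.199
finger_force: 30.0
```

Request:
move_arm:
  targets:
    - [[-0.014,0,-0.038],[0,0,0],1]
    - [[-0.031,0,-0.074],[0,0,0],1]
    - [[-0.052,0,-0.108],[0,0,0],1]
    - [[-0.076,0,-0.14],[0,0,0],1]
    - [[-0.103,0,-0.169],[0,0,0],1]
    - [[-0.134,0,-0.195],[0,0,0],1]
    - [[-0.166,0,-0.218],[0,0,0],1]
    - [[-0.166,0,-0.218],[0,0,0],1]

```text
time_s: 6.02
ee_pos: [0.4911, -0.0356, 0.152]
eef_rot: [[-0.992, 0.125, 0.001], [0.125, 0.992, -0.0], [-0.001, -0.0, -1.0]]
ft_force: [-4.9, 3.8, 6.7]
width: 0.199
finger_force: 30.0
```

Request:
move_arm:
  targets:
    - [[0.004,0,-0.006],[0,0,0],1]
    - [[0.004,0,-0.006],[0,0,0],1]

```text
time_s: 6.18
ee_pos: [0.4906, -0.0356, 0.1521]
eef_rot: [[-0.992, 0.125, 0.002], [0.125, 0.992, -0.0], [-0.002, -0.0, -1.0]]
ft_force: [5.0, 3.0, -7.9]
width: 0.197
finger_force: 30.0
```

Request:
move_arm:
  targets:
    - [[-0.002,0,0.003],[0,0,0],1]
    - [[-0.002,0.02,0.003],[0,0,0],1]
    - [[-0.002,0.05,0.003],[0,0,0],1]
    - [[-0.002,0.08,0.003],[0,0,0],1]
    - [[-0.002,0.11,0.003],[0,0,0],1]
    - [[-0.002,0.14,0.003],[0,0,0],1]
    - [[-0.002,0.16,0.003],[0,0,0],1]
    - [[-0.002,0.16,0.003],[0,0,0],1]

```text
time_s: 6.85
ee_pos: [0.4929, -0.0109, 0.1516]
eef_rot: [[-0.992, 0.125, 0.0], [0.125, 0.992, 0.0], [0.0, 0.0, -1.0]]
ft_force: [0.3, 2.3, -1.8]
width: 0.194
finger_force: 30.0
```

Request:
move_arm:
  targets:
    - [[0,0.02,0],[0,0,0],1]
    - [[0,0.04,0],[0,0,0],1]
    - [[0,0.06,0],[0,0,0],1]
    - [[0,0.08,0],[0,0,0],1]
    - [[0,0.09,0],[0,0,0],1]

```text
time_s: 7.27
ee_pos: [0.4944, 0.0021, 0.1515]
eef_rot: [[-0.992, 0.125, -0.0], [0.125, 0.992, 0.0], [0.0, 0.0, -1.0]]
ft_force: [-1.3, -2.7, -1.0]
width: 0.197
finger_force: 30.0
```

```bash
python3 look.py w3; python3 - <<'E'
from h import *
p=robot.read_camera('side');cv2.imwrite('pics/s3.png',cv2.resize(p['pixels'][150:290,230:390,::-1],None,fx=4,fy=4))
E
```

```text
7.2667 [0.4944 0.0021 0.1515] [0.1253 0.9921 0.    ] [-1.2771 -2.747  -1.0103] 0.19746520058461528
first_notch [272.1, 235.5] 0.96 [ 0.5002 -0.0392  0.095 ] tool [-0.0109 -0.0402  0.0565]
keeper [425.3, 255.0] 0.86 [0.5317 0.0775 0.095 ] tool [-0.0276  0.0794  0.0565]
bolt [324.3, 262.9] 0.61 [ 0.5286 -0.0022  0.095 ] tool [-0.0345 -0.      0.0565]
knob [321.8, 250.3] 0.73 [ 0.5174 -0.0028  0.095 ] tool [-0.0235 -0.002   0.0565]
[306.7, 231.4, 32.7, 43.6] 0.95
```

View pics/s3.png

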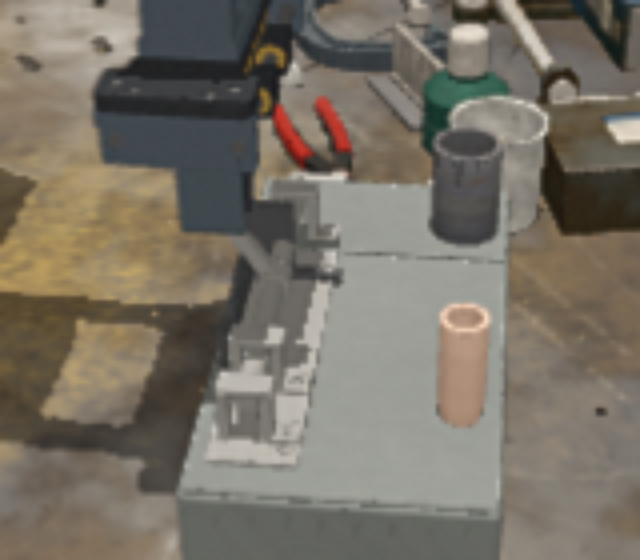

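```bash
python3 - <<'E'
import cv2
a=cv2.imread('pics/w3.png')[200:350,240:480];b=cv2.imread('pics/wrist0.png')[100:250,150:300]
cv2.imwrite('pics/c3.png',cv2.resize(a,None,fx=3.3,fy=3.3,interpolation=2))
cv2.imwrite('pics/c0.png',cv2.resize(b,None,fx=3.9,fy=3.9,interpolation=2))
E
```

```text
(no output)
```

View pics/c3.png

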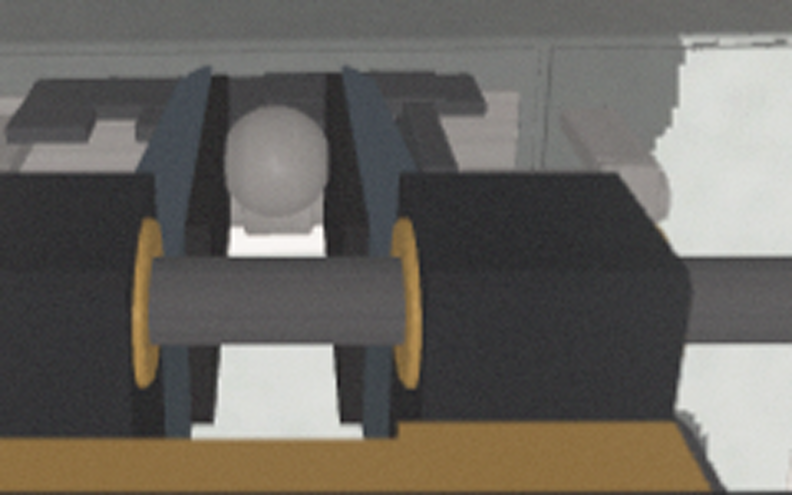

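View pics/c0.png

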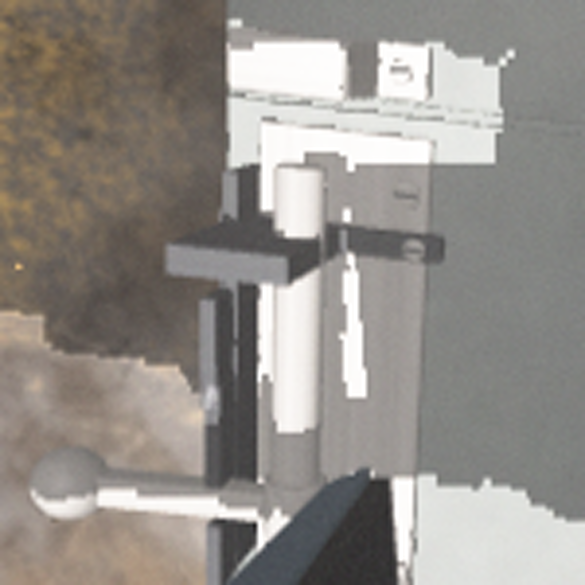

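```bash
python3 - <<'E'
from h import *
p=robot.read_camera('wrist')
T=np.eye(4);T[:3,:3]=[[0,1,-.0012],[1,0,.0001],[.0001,-.0012,-1]];T[:3,3]=[.6247,0,.2321]
T=T@np.array(p['hand_eye']);print(T[:3,3])
for uv,z in [((192.8,171.3),.123),((224.4,172.6),.123),((168.,223.),.095)]:
    w=atz(*ray(p,uv,T),z);print(w, w[:2]@[.1247,.992])
E
```

```text
[0.62392654 0.08189489 0.383971  ]
[0.5059848  0.02848835 0.123     ] 0.0913567470220811
[0.53444535 0.02729419 0.123     ] 0.09372117027710096
[ 0.45991354 -0.03266141  0.095     ] 0.024951096674916948
```

Request:
move_arm:
  targets:
    - [[0,0.02,0],[0,0,0],1]
    - [[0,0.045,0],[0,0,0],1]
    - [[0,0.07,0],[0,0,0],1]
    - [[0,0.09,0],[0,0,0],1]
    - [[0,0.11,0],[0,0,0],1]
    - [[0,0.125,0],[0,0,0],1]
    - [[0,0.13,0],[0,0,0],1]
    - [[0,0.13,0],[0,0,0],1]

```text
time_s: 8.33
ee_pos: [0.4968, 0.0215, 0.1516]
eef_rot: [[-0.992, 0.125, -0.0], [0.125, 0.992, 0.0], [0.0, 0.0, -1.0]]
ft_force: [-4.1, 0.4, 3.5]
width: 0.196
finger_force: 30.0
```

Request:
move_arm:
  targets:
    - [[0,0.003,0],[0,0,0],1]
    - [[0,0.006,0],[0,0,0],1]

```text
time_s: 8.5
ee_pos: [0.4969, 0.022, 0.1516]
eef_rot: [[-0.992, 0.125, -0.0], [0.125, 0.992, -0.0], [0.0, -0.0, -1.0]]
ft_force: [-5.4, -2.4, 3.0]
width: 0.193
finger_force: 30.0
```

Request:
move_arm:
  targets:
    - [[0,0.003,0],[0,0,0],1]
    - [[0,0.006,0],[0,0,0],1]

```text
time_s: 8.67
ee_pos: [0.497, 0.0229, 0.1516]
eef_rot: [[-0.992, 0.125, -0.0], [0.125, 0.992, -0.0], [0.0, -0.0, -1.0]]
ft_force: [-5.0, -2.1, 3.5]
width: 0.197
finger_force: 30.0
```

Request:
move_arm:
  targets:
    - [[0.001,0.004,-0.002],[0,0,0],1]
    - [[0.002,0.008,-0.002],[0,0,0],1]

```text
time_s: 8.83
ee_pos: [0.4974, 0.024, 0.1519]
eef_rot: [[-0.992, 0.125, 0.001], [0.125, 0.992, -0.0], [-0.001, -0.0, -1.0]]
ft_force: [-0.9, -3.9, -2.2]
width: 0.196
finger_force: 30.0
```

Request:
move_arm:
  targets:
    - [[0,0.003,0],[0,0,0],1]
    - [[0,0.005,0],[0,0,0],1]

```text
time_s: 9.0
ee_pos: [0.4975, 0.0248, 0.1519]
eef_rot: [[-0.992, 0.125, 0.001], [0.125, 0.992, -0.0], [-0.001, -0.0, -1.0]]
ft_force: [-1.2, -2.4, -1.3]
width: 0.197
finger_force: 30.0
```

Request:
move_arm:
  targets:
    - [[0,0.003,0],[0,0,0],1]
    - [[0,0.005,0],[0,0,0],1]

```text
time_s: 9.17
ee_pos: [0.4975, 0.0256, 0.1519]
eef_rot: [[-0.992, 0.125, 0.0], [0.125, 0.992, -0.0], [-0.0, 0.0, -1.0]]
ft_force: [0.3, -2.7, -2.1]
width: 0.193
finger_force: 30.0
```

Request:
move_arm:
  targets:
    - [[0,0.002,0],[0,0,0],1]
    - [[0,0.004,0],[0,0,0],1]

```text
time_s: 9.33
ee_pos: [0.4976, 0.0262, 0.1519]
eef_rot: [[-0.992, 0.125, 0.0], [0.125, 0.992, -0.0], [-0.0, 0.0, -1.0]]
ft_force: [1.2, -2.8, -2.7]
width: 0.197
finger_force: 30.0
```

Request:
move_arm:
  targets:
    - [[0,0.002,0],[0,0,0],1]
    - [[0,0.004,0],[0,0,0],1]

```text
time_s: 9.5
ee_pos: [0.4976, 0.0268, 0.1519]
eef_rot: [[-0.992, 0.125, 0.0], [0.125, 0.992, -0.0], [-0.0, 0.0, -1.0]]
ft_force: [1.0, -2.8, -3.4]
width: 0.196
finger_force: 30.0
```

Request:
move_arm:
  targets:
    - [[0,0.002,0],[0,0,0],1]
    - [[0,0.004,0],[0,0,0],1]

```text
time_s: 9.67
ee_pos: [0.4976, 0.0274, 0.1519]
eef_rot: [[-0.992, 0.125, 0.0], [0.125, 0.992, -0.0], [-0.0, 0.0, -1.0]]
ft_force: [1.9, -3.0, -4.0]
width: 0.197
finger_force: 30.0
```

Request:
move_arm:
  targets:
    - [[0,0.002,0],[0,0,0],1]
    - [[0,0.003,0],[0,0,0],1]

```text
time_s: 9.83
ee_pos: [0.4976, 0.0278, 0.1518]
eef_rot: [[-0.992, 0.125, 0.0], [0.125, 0.992, -0.0], [-0.0, 0.0, -1.0]]
ft_force: [2.7, -2.6, -4.6]
width: 0.197
finger_force: 30.0
```

Request:
move_arm:
  targets:
    - [[0,0.002,0],[0,0,0],1]
    - [[0,0.003,0],[0,0,0],1]

```text
time_s: 10.0
ee_pos: [0.4976, 0.0282, 0.1518]
eef_rot: [[-0.992, 0.125, 0.0], [0.125, 0.992, -0.0], [-0.0, -0.0, -1.0]]
ft_force: [1.8, -5.7, -4.0]
width: 0.19
finger_force: 30.0
```

Request:
move_arm:
  targets:
    - [[0,0.002,0],[0,0,0],1]
    - [[0,0.002,0],[0,0,0],1]

```text
time_s: 10.17
ee_pos: [0.4976, 0.0282, 0.1518]
eef_rot: [[-0.992, 0.125, -0.0], [0.125, 0.992, -0.001], [-0.0, -0.001, -1.0]]
ft_force: [2.2, -7.1, -5.2]
width: 0.199
finger_force: 30.0
```

Request:
move_arm:
  targets:
    - [[0,-0.006,0],[0,0,0],1]
    - [[0,-0.012,0],[0,0,0],1]
    - [[0,-0.012,0],[0,0,0],1]

```text
time_s: 10.42
ee_pos: [0.4975, 0.027, 0.1519]
eef_rot: [[-0.992, 0.126, 0.0], [0.126, 0.992, 0.001], [-0.0, 0.001, -1.0]]
ft_force: [4.3, 2.6, -5.2]
width: 0.193
finger_force: 30.0
```

Request:
move_arm:
  targets:
    - [[-0.001,-0.002,0.001],[0,0,0],1]
    - [[0.014,-0.002,0.013],[0,0,0],1]
    - [[0.031,-0.002,0.025],[0,0,0],1]
    - [[0.046,-0.002,0.038],[0,0,0],1]
    - [[0.061,-0.002,0.051],[0,0,0],1]
    - [[0.089,-0.002,0.08],[0,0,0],1]
    - [[0.113,-0.002,0.112],[0,0,0],1]
    - [[0.113,-0.002,0.112],[0,0,0],1]

```text
time_s: 11.08
ee_pos: [0.48, 0.0287, 0.1342]
eef_rot: [[-0.992, 0.125, -0.0], [0.125, 0.992, -0.0], [0.0, -0.0, -1.0]]
ft_force: [4.6, 2.5, -1.9]
width: 0.2
finger_force: 30.0
```

Request:
move_arm:
  targets:
    - [[0.009,0,0.018],[0,0,0],1]
    - [[0.019,0,0.035],[0,0,0],1]
    - [[0.019,0,0.035],[0,0,0],1]

```text
time_s: 11.33
ee_pos: [0.4771, 0.029, 0.1292]
eef_rot: [[-0.992, 0.125, -0.001], [0.125, 0.992, 0.0], [0.001, -0.0, -1.0]]
ft_force: [2.1, 2.8, -0.6]
width: 0.195
finger_force: 30.0
```

Request:
move_arm:
  targets:
    - [[0.002,0,0.004],[0,0,0],1]
    - [[0.002,0,0.004],[0,0,0],1]

```text
time_s: 11.5
ee_pos: [0.4771, 0.029, 0.1291]
eef_rot: [[-0.992, 0.125, -0.001], [0.125, 0.992, 0.0], [0.001, -0.0, -1.0]]
ft_force: [-0.5, 1.4, 0.2]
width: 0.198
finger_force: 30.0
```

Request:
move_arm:
  targets:
    - [[0.002,0,0.004],[0,0,0],1]
    - [[0.002,0,0.004],[0,0,0],1]

```text
time_s: 11.67
ee_pos: [0.4769, 0.029, 0.1286]
eef_rot: [[-0.992, 0.125, -0.0], [0.125, 0.992, -0.0], [0.0, -0.0, -1.0]]
ft_force: [0.5, 1.3, 1.6]
width: 0.198
finger_force: 30.0
```

Request:
move_arm:
  targets:
    - [[0.002,0,0.005],[0,0,0],1]
    - [[0.002,0,0.005],[0,0,0],1]

```text
time_s: 11.83
ee_pos: [0.4765, 0.0291, 0.1278]
eef_rot: [[-0.992, 0.125, -0.0], [0.125, 0.992, 0.0], [0.0, -0.0, -1.0]]
ft_force: [-1.2, 2.2, 2.6]
width: 0.197
finger_force: 30.0
```

Request:
move_arm:
  targets:
    - [[0.002,0,0.005],[0,0,0],1]
    - [[0.002,0,0.005],[0,0,0],1]

```text
time_s: 12.0
ee_pos: [0.4762, 0.0291, 0.127]
eef_rot: [[-0.992, 0.125, -0.001], [0.125, 0.992, 0.0], [0.001, -0.0, -1.0]]
ft_force: [-1.8, 2.2, 1.6]
width: 0.194
finger_force: 30.0
```

Request:
move_arm:
  targets:
    - [[0.003,0,0.006],[0,0,0],1]
    - [[0.003,0,0.008],[0,0,0],1]

```text
time_s: 12.17
ee_pos: [0.4757, 0.0292, 0.1258]
eef_rot: [[-0.992, 0.125, -0.001], [0.125, 0.992, 0.0], [0.001, -0.0, -1.0]]
ft_force: [-3.2, 1.9, 3.8]
width: 0.2
finger_force: 30.0
```

Request:
move_arm:
  targets:
    - [[0.002,0,0.006],[0,0,0],1]
    - [[0.004,0,0.01],[0,0,0],1]

```text
time_s: 12.33
ee_pos: [0.4752, 0.0293, 0.1243]
eef_rot: [[-0.992, 0.125, -0.0], [0.125, 0.992, 0.0], [0.0, -0.0, -1.0]]
ft_force: [-3.2, 1.5, 3.2]
width: 0.193
finger_force: 30.0
```

Request:
move_arm:
  targets:
    - [[0.008,0,0.018],[0,0,0],1]
    - [[0.015,0,0.037],[0,0,0],1]
    - [[0.02,0,0.056],[0,0,0],1]
    - [[0.025,0,0.075],[0,0,0],1]
    - [[0.025,0,0.075],[0,0,0],1]

```text
time_s: 12.75
ee_pos: [0.4719, 0.0297, 0.1127]
eef_rot: [[-0.992, 0.125, 0.0], [0.125, 0.992, -0.0], [-0.0, -0.0, -1.0]]
ft_force: [0.8, 1.1, -0.0]
width: 0.197
finger_force: 30.0
```

Request:
move_arm:
  targets:
    - [[0.004,0,0.02],[0,0,0],1]
    - [[0.006,0,0.04],[0,0,0],1]
    - [[0.008,0,0.058],[0,0,0],1]
    - [[0.008,0,0.065],[0,0,0],1]
    - [[0.008,0,0.065],[0,0,0],1]

```text
time_s: 13.17
ee_pos: [0.4706, 0.0298, 0.1031]
eef_rot: [[-0.992, 0.125, -0.0], [0.125, 0.992, -0.0], [0.0, -0.0, -1.0]]
ft_force: [1.7, 1.0, 0.5]
width: 0.197
finger_force: 30.0
```

Request:
move_arm:
  targets:
    - [[0,0,0.004],[0,0,0],1]
    - [[0,0,0.007],[0,0,0],1]
    - [[0,0,0.007],[0,0,0],1]

```text
time_s: 13.42
ee_pos: [0.4706, 0.0298, 0.1024]
eef_rot: [[-0.992, 0.125, 0.0], [0.125, 0.992, -0.0], [-0.0, -0.0, -1.0]]
ft_force: [1.0, 0.8, 0.4]
width: 0.201
finger_force: 30.0
```

Request:
move_arm:
  targets:
    - [[0,0,0.004],[0,0,0],1]
    - [[0,0,0.008],[0,0,0],1]
    - [[0,0,0.008],[0,0,0],1]

```text
time_s: 13.67
ee_pos: [0.4706, 0.0298, 0.1011]
eef_rot: [[-0.992, 0.125, -0.0], [0.125, 0.992, -0.0], [0.0, -0.0, -1.0]]
ft_force: [0.7, 0.4, 1.3]
width: 0.196
finger_force: 30.0
```

Request:
move_arm:
  targets:
    - [[0,0,0],[0,0,0],0.5]
    - [[0,0,0],[0,0,0],0.3]
    - [[0,0,0],[0,0,0],0.1]
    - [[0,0,0],[0,0,0],0.1]
    - [[0,0,0],[0,0,0],0.1]

```text
time_s: 14.08
ee_pos: [0.4705, 0.0299, 0.1011]
eef_rot: [[-0.992, 0.125, -0.0], [0.125, 0.992, 0.0], [0.0, -0.0, -1.0]]
ft_force: [-0.4, -0.1, -1.2]
width: 0.448
finger_force: 0.0
```

Request:
move_arm:
  targets:
    - [[0,0,-0.1],[0,0,0],0.1]
    - [[0,0,-0.3],[0,0,0],0.1]
    - [[0,0,-0.5],[0,0,0],0.1]
    - [[0,0,-0.7],[0,0,0],0.1]
    - [[0,0,-0.7],[0,0,0],0.1]
    - [[0,0,-0.7],[0,0,0],0.1]

```text
time_s: 14.58
ee_pos: [0.4713, 0.0298, 0.2075]
eef_rot: [[-0.992, 0.125, 0.003], [0.125, 0.992, -0.0], [-0.003, 0.0, -1.0]]
ft_force: [0.2, -0.1, -1.4]
width: 0.449
finger_force: 0.0
```

```bash
python3 look.py w5
```

```text
14.5833 [0.4713 0.0298 0.2075] [0.1253 0.9921 0.0002] [ 0.1868 -0.0647 -1.4319] 0.44913932810307555
first_notch [260.0, 237.5] 0.55 [ 0.5016 -0.0372  0.095 ] tool [-0.0381 -0.0627  0.1126]
keeper [382.0, 253.4] 0.67 [0.5338 0.0801 0.095 ] tool [-0.0553  0.0577  0.1127]
bolt [323.2, 254.4] 0.61 [0.5276 0.0218 0.095 ] tool [-0.0564 -0.0009  0.1127]
knob [321.5, 199.4] 0.71 [0.4704 0.0274 0.095 ] tool [ 0.001  -0.0025  0.1125]
[312.7, 189.5, 20.5, 78.3] 0.92
```

View pics/w5.png

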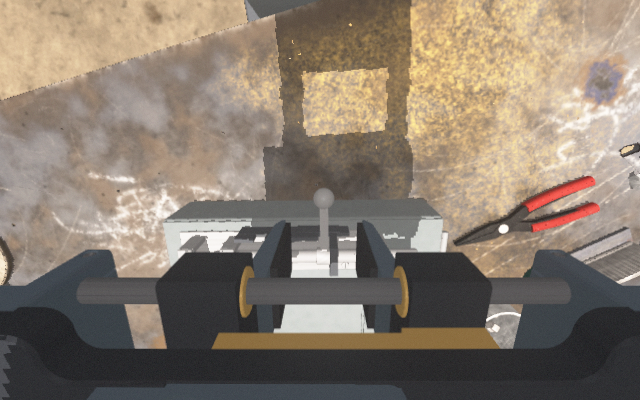

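The knob at (323,198) lies level in front of the box, its stem down in the second notch about 62 mm from the first, and the gripper is clear above it.

```bash
python3 -c "
from bench import robot
print(robot.job_done())"
```

```text
the job is handed in; nothing more can be done
None
```

The bolt is slid about 62 mm into the keeper, its handle is down in the second notch and let go, and the job is handed in (no verdict came back); wrist force read about 9 N at most, and I did not look at the pipe piece, nozzle or tin again at the end.

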